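# Isolate the bench power unit and roll its fuse out of the spring clips

## Task

First turn the pointer knob of the power unit so that it points at the long raised rib (off); it turns endlessly, so go whichever way is shorter for you. Only then take the fuse out of its two spring clips: do not wrench it straight up against the fixed hooks, but roll it sideways over the spring jaws. Lay it down gently (no dropping) in the open metal tray, flat across the two rubber battens, with the knob still at off and the tape measure and mug left where they are.

Things in the scene. Friction and masses are not known exactly. Their poses are not given: they have to be found in the camera images.
- isolator: fixed power unit; base plate 12 mm thick, x = -80 to 80, y = -45 to 170 mm. Origin on the table under the middle of the seated fuse; x along the fuse, y from the fuse to the knob. Two clips 14 mm wide on 18 mm wide seats at x = -43 and +43 mm. Switch housing 92 x 90 mm, top at z = 36 mm, centred at y = 120 mm; long raised rib (off) at its -x edge, small round studs at the other three quarters
- fuse: cartridge fuse, a cylinder 30 mm in diameter and 120 mm long, white ceramic with steel end caps, about 0.15 kg; origin in its middle, x along its axis. At the start it sits in the clips at isolator (0, 0, 55 mm)
- jaw_near (a joint): spring jaw of the clip at x = -43 mm, on the fuse's -y side: upright steel tongue hinged at isolator y = -19.5, z = 30 mm, lip at z = 57 mm. 0 = upright (closed), grows as it folds outward to -y, up to 1.45 rad. Gives way to about 3 to 8 N at the lip and springs back
- jaw_far (a joint): the same jaw on the clip at x = +43 mm
- clip_seat (a point): middle of the seated fuse, fixed on the unit, isolator (0, 0, 55 mm). Between the clips, x = -34 to 34 mm, nothing but the fuse stands above the base plate (z = 12 mm), so it can be pinched there from above. Seat tops z = 40 mm. Cheeks at x = -65 and 65 mm, 60 mm high, stop it sliding lengthwise. Moved level towards -y it folds both jaws down and is clear of them after 60 mm
- selector (a joint): angle of the pointer knob, turning endlessly about the vertical, anticlockwise seen from above positive, radians; 0 (and every full turn) = the pointer at the off rib, towards -x of the isolator. It stays where it is left, friction about 0.04 N m
- selector_grip (a point): point on the knob's axis at a good height to grip, 62 mm above the table. The knob is a bar 52 mm long and 14 mm wide, z = 41 to 75 mm, pinched across its width; a 5 mm wide nose on it is the pointer, a short white line on the bar's top marks that half
- selector_tip (a point): end of the pointer nose, 40 mm from the knob's axis
- off_mark (a point): where selector_tip stands when the pointer is at the off rib, 62 mm above the table
- tray: fixed open aluminium tray 190 x 140 mm, 40 mm high, walls and floor 4 mm; origin under its middle, x along its 190 mm side. Two rubber battens 14 mm wide cross it along y at x = -43 and +43 mm, tops at z = 16 mm: a fuse laid along x across both has its axis at z = 31 mm
- tape_measure: loose tape measure 36 x 68 x 62 mm, bystander
- coffee_mug: loose mug 95 mm high, bystander
- hook_near: rigid flat steel hook of the clip at x = -43 mm, 14 mm wide, carried by a steel blade on the fuse's +y side (isolator y = 17 to 21 mm). It reaches over the fuse from y = -6 to 21 mm, z = 74 to 78 mm, 4 mm above the seated fuse, so the fuse cannot be lifted straight out. Origin in its middle
- hook_far: the same hook on the clip at x = +43 mm
There are look-alikes about, which are no part of the job. Leave any orange look-alike of the fuse alone.

How it is judged (in metres and radians):
On the way, in this order (a step that is already met when the one before it is completed fails the run):
1. the knob points at the off rib, the fuse still in its clips (horizontal distance between selector_tip and off_mark below 0.009 m and distance between fuse and clip_seat below 0.012 m), for 0.2 s.
2. the fuse is out of the clips on the spring-jaw side (y of fuse in the frame of isolator below -0.04 m and distance between fuse and clip_seat above 0.05 m), for 0.1 s.
At the end, for the whole second after the job is handed in: the fuse rests in the tray across both battens (axis 26 to 35 mm above the tray's underside, within 0.5 rad of the tray's length, its middle within 30 mm along and 56 mm across of the tray's), still, and the pointer's tip is within 9 mm of the off mark (x of fuse in the frame of tray between -0.03 and 0.03 m and y of fuse in the frame of tray between -0.056 and 0.056 m and z of fuse in the frame of tray between 0.026 and 0.035 m and angle between the x axis of fuse and the x axis of tray, either way round below 0.5 rad and linear speed of fuse below 0.05 m/s and horizontal distance between selector_tip and off_mark below 0.009 m); the robot touches nothing.
It fails at once if the fuse was moved out of its seat while the knob was not at off (distance between fuse and clip_seat above 0.015 m and horizontal distance between selector_tip and off_mark above 0.012 m).
It fails at once if the fuse was wrenched up against a fixed hook (over 20 N) (contact force between fuse and hook_near above 20 N or contact force between fuse and hook_far above 20 N).
It fails at once if the fuse was dropped or thrown into the tray (faster than 0.6 m/s there) (horizontal distance between fuse and tray below 0.1 m and height (world z) of fuse below 0.1 m and linear speed of fuse above 0.6 m/s).
It fails at once if tape measure or mug pushed away by over 40 mm (distance of any of tape_measure, coffee_mug from where it was at the start of the episode above 0.04 m).
It also fails if it takes over 58 s, if anything falls off the work surface, if the arm or the gripper's body presses on something with over 40 N, if the wrist force passes 120 N, or if a joint passes its speed limit or range.

## Robot

A 6-joint arm with a two-finger parallel gripper is mounted at the origin on the work surface; the furniture and walls round the work are solid. World frame = base frame: x ahead of the robot, y to its left, z up, the work surface at z = 0. Lengths are in mm, angles in rad, forces in N, time in s.
With the tool pointing down it reaches from about 400 to 925 mm from the base axis. Payload 12.5 kg.
Tool frame: the origin (TCP) lies on the mounting face of the last link; the fingertips stand 190 mm ahead of it and the grasp point (between the pads) lies 171 mm ahead of it; x points along the fingers, y is the direction in which the jaws open and shut, and the axes are right-handed (so a half turn about x gives the same grasp; the last joint's range is limited). The gripper opens to 95 mm and grips with 3 to 60 N. Pads are 20 mm wide; open, the fingers measure 119 mm over their backs; the gripper's body (75 mm by 180 mm) begins 59 mm behind the grasp point.
Start: joints at [-1.238, 0.491, 1.559, -0, 1.092, -0.106], TCP at [265.552, -565.78, 404.761] pointing down, gripper open.
Joint ranges: [-3.1, 3.1], [-0.84, 2.19], [0.05, 2.79], [-1.13, 4.28], [0.06, 2.93], [-2.69, 2.69]. Speed limits (rad/s): [2.22, 2.22, 2.79, 3.14, 3.14, 3.14].

## Interface

Orientations are given as [roll, pitch, yaw] about the fixed x, y, z axes, in that order (R = Rz(yaw) Ry(pitch) Rx(roll)).
In Python, from cell import env, eyes gives the robot as it stands. The module is installed in compiled form; this text tells all that it offers.
- The arm moves only by the tool jog_arm, never from a script. Its argument "deltas" is one flat list of numbers, 7 for each row, row after row: the shift along the tool's x, y, z in mm, then the turn, a rotation vector about the tool's x, y, z in rad, then the opening, from 0 (shut) to 1 (fully open). A call has 1 to 10 rows; each row shifts and turns the pose as measured when the row begins, along the tool's axes as they then stand; what a row does not reach is not made up. A row lasts 1/8 s, in which the tool goes at most 62.5 mm and 10.7 degrees, less where a joint would pass 70% of its speed; a pose out of reach is approached as far as the arm can. A call is refused whole if a number of a shift passes 62.5 or a number of a turn 0.188, either way. A call with a gripper value outside its range is refused whole. The fingers move at their own pace and stop on an object; the grip force is fixed at half the most. Time passes only in rows, so rows that do not move let the fingers close. It gives the time, the measured TCP pose, the force and the opening at its end, in the units of the state.
- env.state(): the state, without advancing time (a new reading comes with each control period).
- eyes.read_camera(name): name is "scene" or "top" or "wrist"; returns a dict with "image" (420x560x3 uint8, red, green, blue), "fovy" (degrees; the focal length in pixels is half the picture's height over the tangent of half this angle, whatever the lens; pixels are square), "cx", "cy" (the principal point, pixels), "dist" ([k1, k2, p1, p2, k3] as OpenCV has them; the pictures are not rectified), "world_from_camera" (4x4, takes a point from camera to world coordinates). Camera axes: x right, y up, looking along -z (the intrinsics and any distortion apply to the point x, -y, -z); pixel columns grow to the right and rows downward; lengths in mm; the calibration is good to about 2 mm. A picture is of the moment at which its call begins. There is no depth.
- env.job_done(): hands the job in, once; it reports no verdict.
The state is a dict: "t": time; "joints": joint angles; "qvel": joint speeds; "tau": joint torques, N m; "eef_pos": TCP position; "tcp_rot": TCP orientation; "ft_force": force on the tool from outside, world axes, zero at the start; "moment": the same for the moment, N m; "opening": opening from 0.0 (shut) to 1.0 (fully open).
Only numpy, scipy, OpenCV 4.12 (cv2) and the standard library are available. Lean on these libraries where they do the work, as an engineer would, in place of code of your own. Each camera call takes 0.05 s, during which the arm holds its last target.

## Working session

There is one attempt and no reset: what is moved stays moved. The work goes in short steps, Python scripts to look and compute and a tool call to move; the robot and the scene stay as the last step left them, time stands still between calls to the robot, and variables do not carry over. Pictures are saved under pics/ and viewed, and the job is handed in when it is done.

Besides the shell and the picture viewer there is one more tool, called after ">>>" in YAML: its name, and indented under it one key for each argument. jog_arm: Moves the arm, as the interface text tells. Its arguments: {"type":"object","properties":{"deltas":{"type":"array","items":{"type":"number"}}},"required":["deltas"]}

```bash
mkdir -p pics; python3 - <<'E'
from cell import env, eyes
import cv2
s=env.state(); print(s)
for n in ["scene","top","wrist"]:
    c=eyes.read_camera(n); cv2.imwrite(f"pics/{n}0.png",c["image"][:,:,::-1])
    print(n,c["fovy"],c["cx"],c["cy"],c["dist"],c["world_from_camera"].round(3).tolist() if hasattr(c["world_from_camera"],'round') else c["world_from_camera"])
E
```

```text
{'t': 0.0, 'joints': array([-1.23760120e+00,  4.91543630e-01,  1.55944168e+00,  1.68558525e-05,
        1.09169608e+00, -1.05577378e-01]), 'qvel': array([3.83500554e-04, 6.84397155e-04, 5.63533233e-04, 1.22701006e-04,
       3.95281172e-05, 5.12732348e-04]), 'tau': array([-1.52541033e-03, -6.12652159e+01, -2.58180910e+01,  6.90798112e-02,
        4.82906832e-02, -7.32692388e-05]), 'eef_pos': array([ 265.54133569, -565.74816309,  404.17420761]), 'tcp_rot': array([-1.69010394,  1.56970748,  1.89025345]), 'ft_force': array([ 0.11229615,  1.15108183, -0.16778732]), 'moment': array([0.02695935, 0.06119294, 0.00101777]), 'opening': 0.9978954330792109}
scene 54.511314924805184 281.52421763077007 210.11735619777198 [-0.10069455  0.          0.          0.          0.        ] [[-0.85, 0.282, -0.446, 123.903], [-0.527, -0.431, 0.732, 751.022], [0.014, 0.857, 0.515, 580.461], [0.0, 0.0, 0.0, 1.0]]
top 53.27183845057977 273.3172174143921 200.40427564202577 [-0.11672196  0.          0.          0.          0.        ] [[-0.015, 0.999, -0.046, 478.243], [-1.0, -0.015, -0.006, 75.825], [-0.007, 0.045, 0.999, 1189.998], [0.0, 0.0, 0.0, 1.0]]
wrist 70.64612025952208 280.7954876671361 211.0169590055397 [-0.00629739  0.          0.          0.          0.        ] [[0.425, 0.879, 0.219, 326.238], [-0.905, 0.413, 0.101, -536.515], [-0.001, -0.241, 0.971, 384.99], [0.0, 0.0, 0.0, 1.0]]
```

View pics/top0.png

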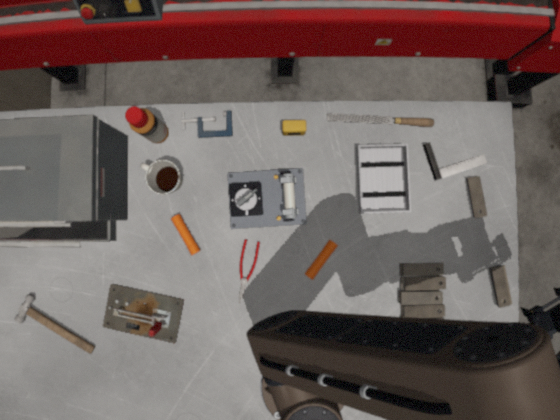

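View pics/scene0.png

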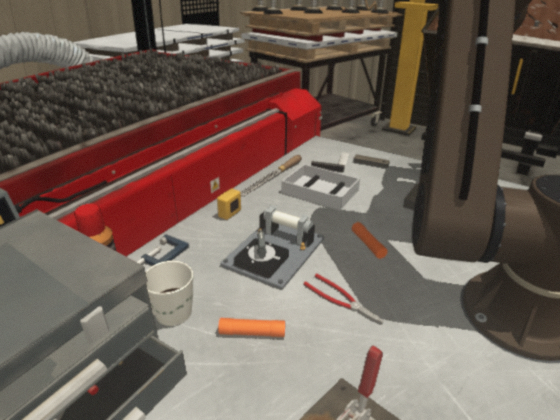

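View pics/wrist0.png

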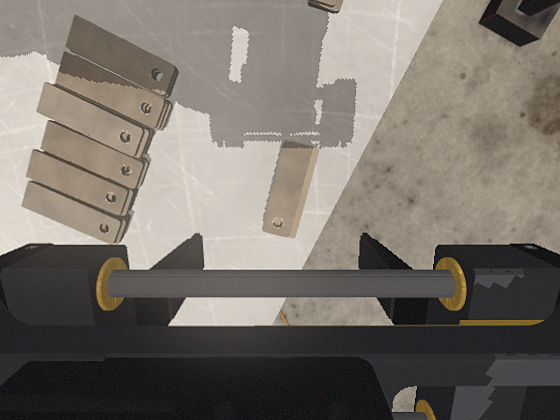

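Top view: the unit is at about (266,198), with the knob at (246,198) and the fuse at (289,195). The tray is at (383,177) and the mug at (163,177). The tape measure is the yellow block at (293,127). I'll enlarge these areas.

```bash
cat > h.py <<'E'
import numpy as np, cv2
from cell import env, eyes
def K(c):
    f=c["image"].shape[0]/2/np.tan(np.radians(c["fovy"])/2)
    return np.array([[f,0,c["cx"]],[0,f,c["cy"]],[0,0,1.]])
def ray(c,uv):
    p=cv2.undistortPoints(np.array([[uv]],float),K(c),np.array(c["dist"],float))[0,0]
    T=np.array(c["world_from_camera"]); d=T[:3,:3]@np.array([p[0],-p[1],-1]); return T[:3,3],d
def onz(c,uv,z):
    o,d=ray(c,uv); return o+d*(z-o[2])/d[2]
def proj(c,P):
    T=np.array(c["world_from_camera"]); q=(np.atleast_2d(P)-T[:3,3])@T[:3,:3]; q=q*[1,-1,-1]
    return cv2.projectPoints(q,np.zeros(3),np.zeros(3),K(c),np.array(c["dist"],float))[0][:,0]
def crop(c,x0,x1,y0,y1,s,name):
    im=cv2.resize(c["image"][y0:y1,x0:x1,::-1],None,fx=s,fy=s,interpolation=cv2.INTER_CUBIC); cv2.imwrite("pics/"+name,im)
E
python3 - <<'E'
from h import *
c=eyes.read_camera("top"); crop(c,220,315,160,235,8,"t_unit.png"); crop(c,345,420,135,220,7,"t_tray.png")
c=eyes.read_camera("scene"); crop(c,215,330,195,290,6,"s_unit.png")
E
```

```text
(no output)
```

View pics/t_unit.png

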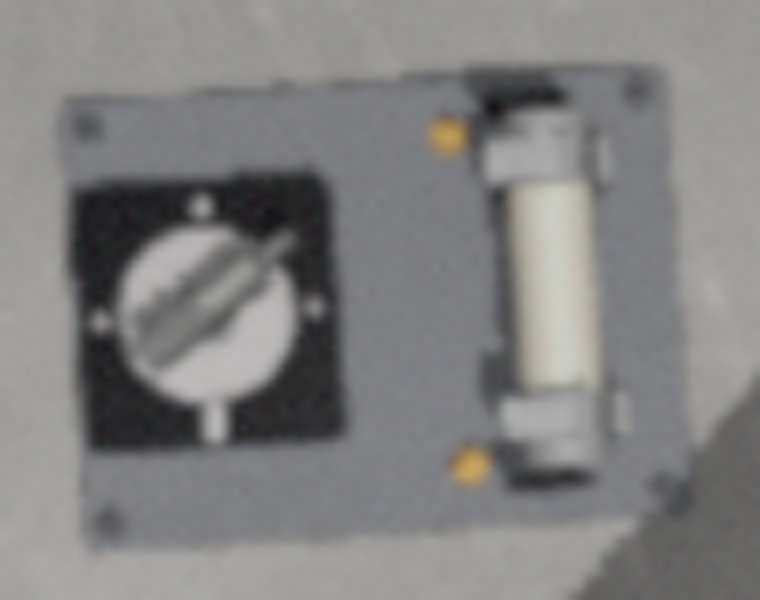

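View pics/t_tray.png

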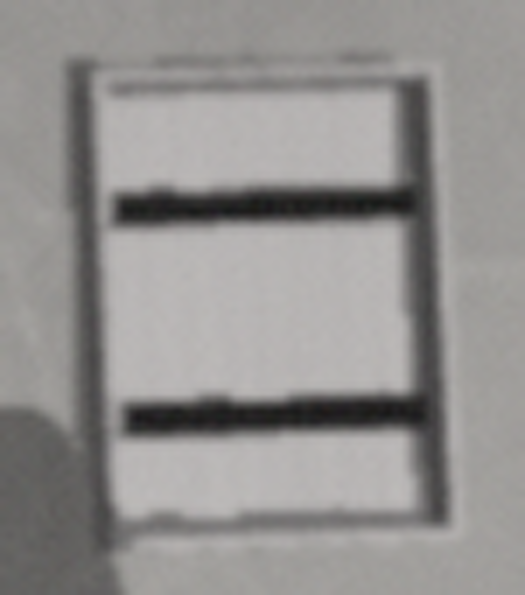

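View pics/s_unit.png

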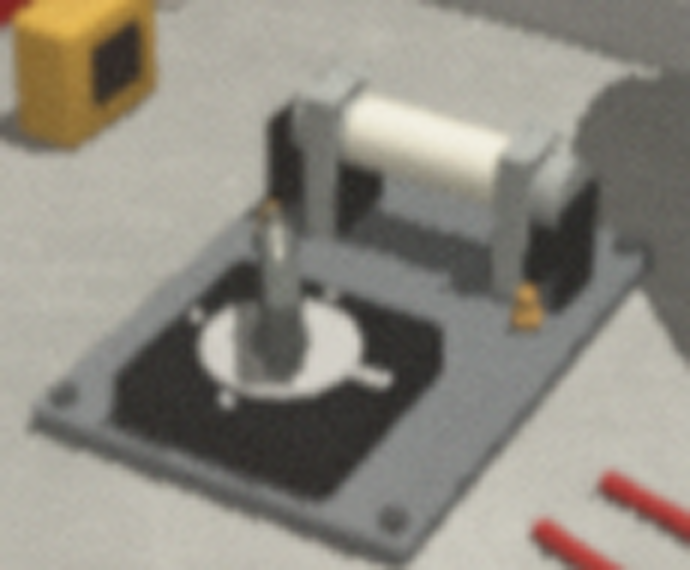

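```bash
cat >> h.py <<'E'
def fit(src,dst): # 2D rigid
    src,dst=np.array(src,float),np.array(dst,float); a,b=src-src.mean(0),dst-dst.mean(0)
    th=np.arctan2((a[:,0]*b[:,1]-a[:,1]*b[:,0]).sum(),(a*b).sum())
    R=np.array([[np.cos(th),-np.sin(th)],[np.sin(th),np.cos(th)]]); t=dst.mean(0)-R@src.mean(0)
    return th,t,np.linalg.norm((src@R.T+t)-dst,axis=1)
E
python3 - <<'E'
from h import *
c=eyes.read_camera("top")
f=lambda p,x0,y0,s:((p[0]+.5)/s-.5+x0,(p[1]+.5)/s-.5+y0)
u=lambda p:f(p,220,160,8)
px=[(62,98),(662,66),(692,510),(88,548)]
W=[onz(c,u(p),12)[:2] for p in px]
th,t,r=fit([(80,170),(80,-45),(-80,-45),(-80,170)],W); print("plate",th,t,r.round(1))
R=np.array([[np.cos(th),-np.sin(th)],[np.sin(th),np.cos(th)]])
iso=lambda P:R.T@(np.array(P)[:2]-t)
# housing corners z=36
print("hous",[iso(onz(c,u(p),36)).round(1) for p in [(75,185),(328,173),(345,435),(90,450)]])
print("axis disc",iso(onz(c,u((208,315)),38)).round(1))
print("nose",iso(onz(c,u((290,238)),62)).round(1), "rib",iso(onz(c,u((215,422)),38)).round(1))
print("fuse white ctr", iso(onz(c,u((556,285)),69)).round(1))
tr=lambda p:f(p,345,135,7)
bt=[(112,208),(415,200),(427,410),(122,420)]
# rim z=40 outer corners
rim=[(70,60),(440,68),(455,530),(100,548)]
W=[onz(c,tr(p),40)[:2] for p in rim]; print(np.round(W,1))
# battens centre z=16
B=[onz(c,tr(p),16)[:2] for p in bt]; print("batten",np.round(B,1), np.mean(B,0))
v=(B[0]+B[1])/2-(B[3]+B[2])/2; print(np.linalg.norm(v),np.arctan2(v[1],v[0]))
s=eyes.read_camera("scene")
def w(x,y,z): return np.r_[R@[x,y]+t,z]
for nm,P in [("axis top",w(0,120,75)),("corner",w(-80,170,12)),("corner2",w(80,170,12)),("corner3",w(-80,-45,12))]:
    print(nm,proj(s,P).round(1))
print("scene corners iso", [iso(onz(s,f(p,215,195,6),12)).round(1) for p in [(35,420),(405,555),(645,255)]])
E
```

```text
plate 0.044541276355438204 [542.77699236  39.56595229] [0.9 2.2 1.5 1.5]
hous [array([ 46.4, 163.6]), array([45.3, 75.8]), array([-45.5,  75.2]), array([-45.4, 163.4])]
axis disc [ -1.4 119.9]
nose [21.6 89.1] rib [-38.4 119.6]
fuse white ctr [-0.   0.6]
[[ 686.6 -145.6]
 [ 682.2 -295.2]
 [ 497.4 -295. ]
 [ 492.7 -152.4]]
batten [[ 630.3 -165.6]
 [ 632.2 -290.4]
 [ 546.6 -292.5]
 [ 544.4 -167.3]] [ 588.37282225 -228.97168424]
85.81628549317786 0.022299180111773387
axis top [[259.9 238.5]]
corner [[280.5 286.7]]
corner2 [[218.  262.2]]
corner3 [[323.4 235.7]]
scene corners iso [array([ 70.3, 174.1]), array([-83.5, 169.4]), array([-79.8, -37.9])]
```

```bash
cat >> h.py <<'E'
from scipy.spatial.transform import Rotation as Ro
TH=0.0445; T0=np.array([542.8,39.6]); RR=np.array([[np.cos(TH),-np.sin(TH)],[np.sin(TH),np.cos(TH)]])
def w(x,y,z): return np.r_[RR@[x,y]+T0,z]
def pose():
    s=env.state(); return np.array(s["eef_pos"]),Ro.from_euler("xyz",s["tcp_rot"]).as_matrix(),s
def Rdown(yaw): # tool x down, tool y at world angle yaw
    y=np.array([np.cos(yaw),np.sin(yaw),0]); x=np.array([0,0,-1.]); return np.c_[x,y,np.cross(x,y)]
def go(grasp,yaw):
    p,R,s=pose(); tgt=np.array(grasp)+[0,0,171]; Rd=Rdown(yaw)
    d=R.T@(tgt-p); r=Ro.from_matrix(R.T@Rd).as_rotvec()
    print("t",round(s["t"],2),"grasp now",(p+R[:,0]*171).round(1),"yaw y",round(np.arctan2(R[1,1],R[0,1]),3),"F",np.round(s["ft_force"],1),"M",np.round(s["moment"],2),"op",round(s["opening"],3),"q",np.round(s["joints"],2))
    print("shift tool",d.round(1),"turn",r.round(3))
E
python3 - <<'E'
from h import *
p,R,s=pose(); print(R.round(3))
print("knob",w(0,120,62),"fuse",w(0,0,55))
import math
go(w(0,120,160),math.radians(37.5)); go(w(0,120,160),math.radians(37.5-180))
E
```

```text
[[-0.     0.425 -0.905]
 [ 0.    -0.905 -0.425]
 [-1.    -0.    -0.   ]]
knob [537.46176225 159.48120461  62.        ] fuse [542.8  39.6  55. ]
t 0.35 grasp now [ 265.6 -565.8  233.6] yaw y -1.132 F [ 0.1 -0.4  0.4] M [-0.02 -0.01  0.02] op 1.003 q [-1.24  0.49  1.56  0.    1.09 -0.11]
shift tool [  73.7 -541.  -554.3] turn [-1.786 -0.     0.   ]
t 0.35 grasp now [ 265.6 -565.8  233.6] yaw y -1.132 F [ 0.1 -0.4  0.4] M [-0.02 -0.01  0.02] op 1.003 q [-1.24  0.49  1.56  0.    1.09 -0.11]
shift tool [  73.7 -541.  -554.3] turn [1.355 0.    0.   ]
```

>>> jog_arm:
  deltas: [0,-42,-43,0,0,0,1,0,-42,-43,0,0,0,1,0,-42,-43,0,0,0,1,0,-42,-43,0,0,0,1,0,-42,-43,0,0,0,1,0,-42,-43,0,0,0,1,0,-42,-43,0,0,0,1,0,-42,-43,0,0,0,1,0,-42,-43,0,0,0,1,0,-42,-43,0,0,0,1]

```text
t: 1.6
eef_pos: [481.3, 10.8, 405.0]
tcp_rot: [2.263, 1.566, -0.447]
ft_force: [0.1, -1.4, 0.2]
opening: 1.001
```

```bash
python3 - <<'E'
from h import *
go(w(0,120,160),0.654)
E
```

```text
t 1.6 grasp now [482.   10.4 234. ] yaw y -1.139 F [ 0.1 -1.4  0.2] M [0.02 0.   0.01] op 1.001 q [-0.11  0.29  1.9  -0.    0.95  1.03]
shift tool [  73.9 -111.8 -113. ] turn [-1.793e+00  1.000e-03 -6.000e-03]
```

>>> jog_arm:
  deltas: [0,-37,-38,0,0,0,1,0,-37,-38,0,0,0,1,0,-38,-37,0,0,0,1,0,0,0,-0.18,0,0,1,0,0,0,-0.18,0,0,1,0,0,0,-0.18,0,0,1,0,0,0,-0.18,0,0,1,0,0,0,-0.18,0,0,1,0,0,0,-0.18,0,0,1,0,0,0,-0.18,0,0,1]

```text
t: 2.85
eef_pos: [538.5, 170.5, 404.7]
tcp_rot: [1.077, 1.565, -0.327]
ft_force: [0.1, -0.8, 0.1]
opening: 1.0
```

>>> jog_arm:
  deltas: [0,0,0,-0.18,0,0,1,0,0,0,-0.18,0,0,1,0,0,0,-0.17,0,0,1,0,0,0,0,0,0,1]

```text
t: 3.35
eef_pos: [538.4, 170.5, 404.8]
tcp_rot: [0.535, 1.565, -0.322]
ft_force: [-0.1, -0.5, -0.2]
opening: 1.002
```

```bash
python3 - <<'E'
from h import *
go(w(0,120,160),0.654)
c=eyes.read_camera("top"); crop(c,200,315,150,235,6,"t1.png")
c=eyes.read_camera("wrist"); cv2.imwrite("pics/w1.png",c["image"][:,:,::-1])
print(proj(c,[w(0,120,62),w(0,120,75),w(-40,120,62),w(-46,166,36),w(-43,0,78),w(43,0,78)]).round(0))
E
```

```text
t 3.35 grasp now [539.4 170.2 233.8] yaw y 0.714 F [-0.1 -0.5 -0.2] M [ 0.07 -0.12 -0.02] op 1.002 q [ 0.19  0.4   1.71 -0.    1.02 -0.52]
shift tool [73.8 -8.1  7.3] turn [ 0.06   0.005 -0.003]
[[273. 206.]
 [272. 208.]
 [244. 184.]
 [266. 146.]
 [177. 268.]
 [238. 310.]]
```

View pics/w1.png

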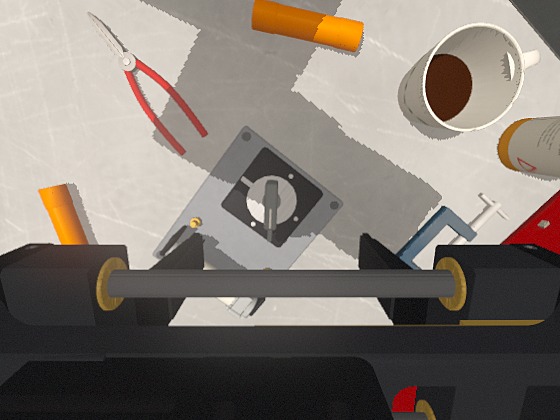

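The wrist view shows the knob at about (271,205), against a predicted (272,208). The bar is nearly vertical in the image, so it is already across the jaws. Next I'll measure its direction.

```bash
python3 - <<'E'
from h import *
c=eyes.read_camera("wrist"); crop(c,210,350,120,265,4,"w1z.png")
E
```

```text
(no output)
```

View pics/w1z.png

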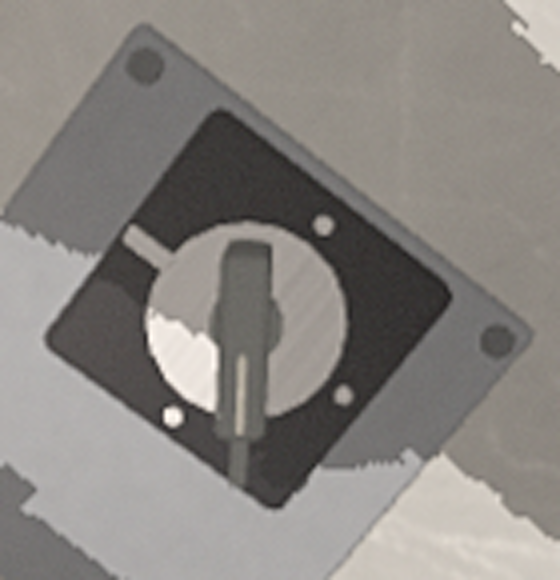

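```bash
python3 - <<'E'
from h import *
c=eyes.read_camera("wrist")
f=lambda p:((p[0]+.5)/4-.5+210,(p[1]+.5)/4-.5+120)
iso=lambda P:RR.T@(np.array(P)[:2]-T0)
for n,p,z in [("a",(143,25),12),("b",(530,335),12),("h1",(218,112),36),("h2",(450,295),36),("h3",(277,508),36),("h4",(47,338),36),("rib",(128,232),40),("disc",(247,320),38)]: print(n,iso(onz(c,f(p),z)).round(1))
A=iso(onz(c,f((248,242)),75));B=iso(onz(c,f((239,437)),75));print(A,B,(A+B)/2,np.linalg.norm(A-B));v=B-A;print("pointer iso ang",np.degrees(np.arctan2(v[1],v[0])))
go(w(0,120,62),0.66)
E
```

```text
a [-80.5 168. ]
b [ 75.1 167.9]
h1 [-46.5 163. ]
h2 [ 40.7 163.4]
h3 [41.8 78. ]
h4 [-46.5  78. ]
rib [-46.3 119.8]
disc [ -2.6 120.1]
[-19.28011727 143.70499133] [11.68359797 99.71497376] [ -3.79825965 121.70998255] 53.794733080625576
pointer iso ang -54.8590329764855
t 3.55 grasp now [539.4 170.2 233.8] yaw y 0.712 F [ 0.  -0.1 -0.4] M [ 0.   -0.1   0.03] op 1.0 q [ 0.19  0.4   1.71 -0.    1.02 -0.52]
shift tool [171.8  -8.4   6.9] turn [ 0.052  0.005 -0.003]
```

>>> jog_arm:
  deltas: [30,-5,3,0.052,0.005,-0.003,1,40,-4.4,2.7,0,0,0,1,40,0,0,0,0,0,1,35,0,0,0,0,0,1,15,0,0,0,0,0,1,8,0,0,0,0,0,1,0,0,0,0,0,0,0.6]

```text
t: 4.42
eef_pos: [536.0, 160.0, 234.3]
tcp_rot: [1.129, 1.565, 0.205]
ft_force: [0.1, -0.0, 0.6]
opening: 0.943
```

```bash
python3 - <<'E'
from h import *
go(w(-1.5,120.3,62),0.66)
c=eyes.read_camera("wrist"); cv2.imwrite("pics/w2.png",c["image"][:,:,::-1])
E
```

```text
t 4.42 grasp now [536.9 160.2  63.3] yaw y 0.646 F [ 0.1 -0.   0.6] M [ 0.03 -0.16 -0.03] op 0.943 q [ 0.17  0.63  1.88  0.    0.63 -0.47]
shift tool [ 1.3 -0.2  0.2] turn [-0.014  0.002 -0.005]
```

View pics/w2.png

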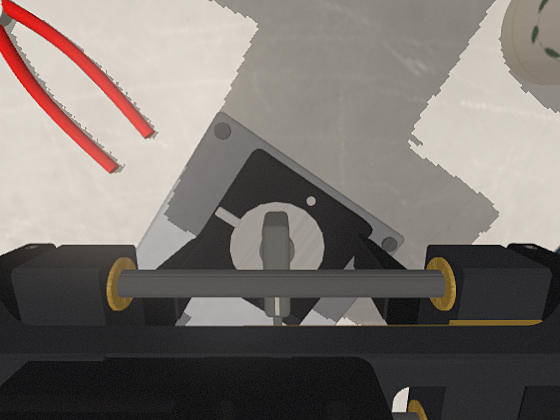

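The bar (276,265) is centred between the jaws, so I'll close.

>>> jog_arm:
  deltas: [0,0,0,-0.01,0,0,0.3,0,0,0,0,0,0,0.2,0,0,0,0,0,0,0.2,0,0,0,0,0,0,0.05,0,0,0,0,0,0,0.05,0,0,0,0,0,0,0.05]

```text
t: 5.22
eef_pos: [536.4, 160.2, 237.1]
tcp_rot: [1.104, 1.561, 0.191]
ft_force: [0.2, -0.4, 0.0]
opening: 0.281
```

>>> jog_arm:
  deltas: [3,0,0,0,0,0,0.05,0,0,0,0,0,0,0.05,0,0,0,0,0,0,0.05,0,0,0,0,0,0,0.05]

```text
t: 5.72
eef_pos: [534.6, 159.0, 233.6]
tcp_rot: [0.432, 1.569, -0.481]
ft_force: [-0.5, -1.1, 2.8]
opening: 0.147
```

```bash
python3 - <<'E'
from h import *
go(w(-1.5,120.3,62),0.66-2.184)
E
```

```text
t 5.72 grasp now [534.9 158.9  62.6] yaw y 0.658 F [-0.5 -1.1  2.8] M [-0.14  0.17 -0.01] op 0.147 q [ 0.17  0.63  1.88 -0.    0.63 -0.49]
shift tool [0.6 1.5 0.3] turn [ 2.182  0.    -0.003]
```

>>> jog_arm:
  deltas: [0,0,0,0.1,0,0,0.05,0,0,0,0.16,0,0,0.05,0,0,0,0.16,0,0,0.05,0,0,0,0.16,0,0,0.05,0,0,0,0.16,0,0,0.05]

```text
t: 6.35
eef_pos: [535.0, 159.2, 233.6]
tcp_rot: [1.276, 1.568, -0.398]
ft_force: [-0.2, -2.3, 1.7]
opening: 0.144
```

```bash
python3 - <<'E'
from h import *
go(w(-1.5,120.3,62),0.66-2.184)
E
```

```text
t 6.35 grasp now [535.5 159.   62.6] yaw y -0.104 F [-0.2 -2.3  1.7] M [-0.34  0.16  0.05] op 0.144 q [ 0.17  0.63  1.88 -0.    0.63  0.28]
shift tool [ 0.6  0.9 -0.6] turn [ 1.42e+00 -1.00e-03 -3.00e-03]
```

>>> jog_arm:
  deltas: [0,0,0,0.16,0,0,0.05,0,0,0,0.16,0,0,0.05,0,0,0,0.16,0,0,0.05,0,0,0,0.16,0,0,0.05,0,0,0,0.16,0,0,0.05,0,0,0,0.16,0,0,0.05,0,0,0,0.16,0,0,0.05,0,0,0,0.16,0,0,0.05,0,0,0,0.1,0,0,0.05]

```text
t: 7.48
eef_pos: [535.7, 158.8, 233.6]
tcp_rot: [2.342, 1.566, -0.758]
ft_force: [-1.5, -1.8, 2.3]
opening: 0.141
```

```bash
python3 - <<'E'
from h import *
go(w(-1.5,120.3,62),0.66-2.184)
E
```

```text
t 7.47 grasp now [536.2 158.2  62.6] yaw y -1.529 F [-1.5 -1.8  2.3] M [-0.2   0.39  0.07] op 0.141 q [ 0.17  0.63  1.88 -0.01  0.63  1.7 ]
shift tool [ 0.6 -0.9 -0.3] turn [-0.005 -0.003 -0.003]
```

>>> jog_arm:
  deltas: [0,0,0,0,0,0,0.05,0,0,0,0,0,0,0.6,0,0,0,0,0,0,0.6,0,0,0,0,0,0,0.6,-40,0,0,0,0,0,0.8,-50,0,0,0,0,0,1,-50,0,0,0,0,0,1,-30,0,0,0,0,0,1]

```text
t: 8.48
eef_pos: [535.5, 159.6, 406.0]
tcp_rot: [1.268, 1.567, -1.825]
ft_force: [-0.5, -0.9, -0.2]
opening: 0.823
```

```bash
python3 - <<'E'
from h import *
go(w(0,0,55),-1.526)
c=eyes.read_camera("wrist"); cv2.imwrite("pics/w3.png",c["image"][:,:,::-1])
c=eyes.read_camera("top"); crop(c,220,315,160,235,8,"t3.png")
E
```

```text
t 8.47 grasp now [535.3 159.1 235. ] yaw y -1.522 F [-0.5 -0.9 -0.2] M [-0.    0.03  0.06] op 0.823 q [ 0.17  0.4   1.72 -0.    1.03  1.7 ]
shift tool [180.3 119.7  -1.6] turn [ 0.004  0.001 -0.003]
```

View pics/w3.png

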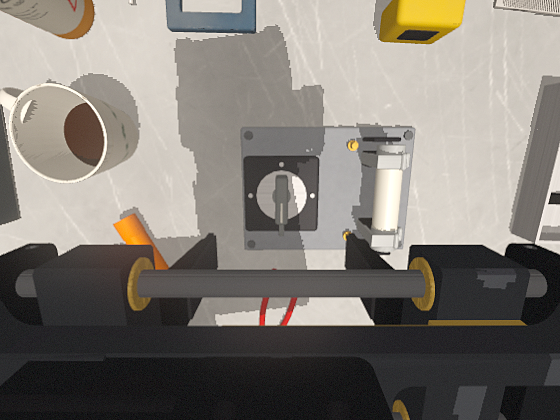

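View pics/t3.png

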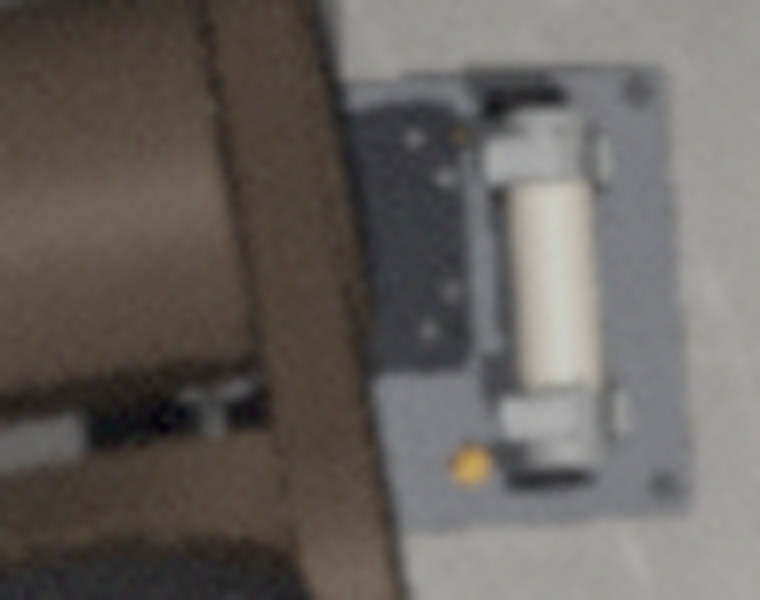

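The wrist view shows the pointer at (281,230), aimed straight down onto the rib. I'll zoom in to measure the angle, and refine the fuse position.

```bash
python3 - <<'E'
from h import *
c=eyes.read_camera("wrist"); crop(c,235,425,120,255,4,"w3z.png")
E
```

```text
(no output)
```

View pics/w3z.png

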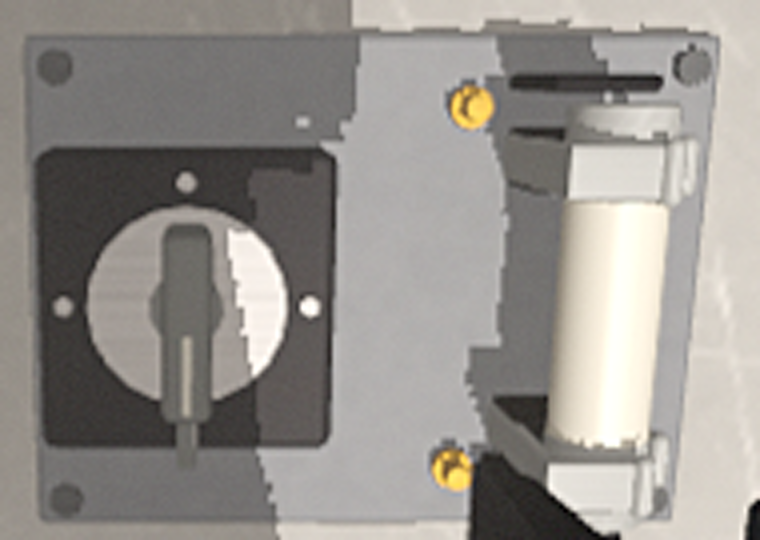

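```bash
python3 - <<'E'
from h import *
c=eyes.read_camera("wrist")
f=lambda p:((p[0]+.5)/4-.5+235,(p[1]+.5)/4-.5+120)
iso=lambda P:RR.T@(np.array(P)[:2]-T0)
for n,p,z in [("P1",(25,37),12),("P2",(718,37),12),("P3",(40,520),12),("fuse1",(614,205),55),("fuse2",(597,440),55),("hook far L",(568,145),78),("hook far R",(668,145),78),("hooknear L",(548,460),78),("hn R",(640,460),78),
 ("bar0",(187,225),75),("bar1",(186,420),75),("nose",(187,465),62),("hL",(40,300),36),("hR",(334,300),36)]: print(n,iso(onz(c,f(p),z)).round(1))
E
```

```text
P1 [ 74.8 168.6]
P2 [ 75.8 -42.4]
P3 [-81.4 167.9]
fuse1 [29.3  0.4]
fuse2 [-39.2  -0.8]
hook far L [47.1 22. ]
hook far R [47.2 -3.6]
hooknear L [-37.7  20.5]
hn R [-37.6  -4.6]
bar0 [ 25.8 119.4]
bar1 [-27.5 119.4]
nose [-44.8 119. ]
hL [ -1.8 163.1]
hR [-1.5 75. ]
```

>>> jog_arm:
  deltas: [0,40,-0.5,0,0,0,0.8,0,40,-0.5,0,0,0,0.8,0,39.7,-0.6,0,0,0,0.8,40,0,0,0,0,0,0.8,40,0,0,0,0,0,0.8,0,0,0,0,0,0,0.8]

```text
t: 9.43
eef_pos: [541.4, 36.0, 313.1]
tcp_rot: [0.16, 1.555, -2.931]
ft_force: [0.9, 0.1, 0.1]
opening: 0.801
```

```bash
python3 - <<'E'
from h import *
go(w(-1,0,56),-1.526)
c=eyes.read_camera("wrist"); cv2.imwrite("pics/w4.png",c["image"][:,:,::-1])
E
```

```text
t 9.43 grasp now [538.7  35.4 142.1] yaw y -1.52 F [0.9 0.1 0.1] M [ 0.04  0.03 -0.  ] op 0.801 q [-0.05  0.49  1.86 -0.01  0.81  1.47]
shift tool [86.1 -3.8 -1.9] turn [ 0.006  0.016 -0.003]
```

View pics/w4.png

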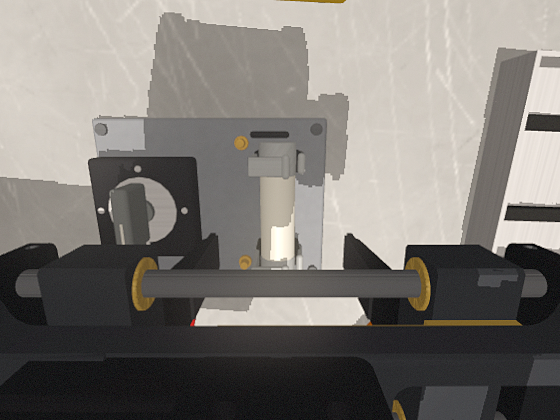

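The fuse is at x≈278 between the jaws, whose middle is at about 281, so it is centred. Descending.

>>> jog_arm:
  deltas: [30,-3.8,-1.9,0.006,0.016,-0.003,0.8,30,0,0,0,0,0,0.8,18,0,0,0,0,0,0.8,8,0,0,0,0,0,0.8,0,0,0,0,0,0,0.8]

```text
t: 10.1
eef_pos: [545.7, 41.0, 232.2]
tcp_rot: [3.101, 1.56, 0.006]
ft_force: [0.1, 0.3, -0.5]
opening: 0.796
```

```bash
python3 - <<'E'
from h import *
go(w(-1,0,56),-1.526)
E
```

```text
t 10.1 grasp now [547.6  41.   61.2] yaw y -1.524 F [ 0.1  0.3 -0.5] M [ 0.06  0.05 -0.03] op 0.796 q [-0.05  0.62  1.91  0.    0.6   1.48]
shift tool [5.1 1.2 4. ] turn [ 0.002 -0.011 -0.   ]
```

>>> jog_arm:
  deltas: [5,1.2,5,0.002,-0.011,0,0.6,0,0,0,0,0,0,0.6,0,0,0,0,0,0,0.45,0,0,0,0,0,0,0.45]

```text
t: 10.6
eef_pos: [540.8, 39.5, 229.1]
tcp_rot: [2.865, 1.568, -0.233]
ft_force: [0.3, 0.2, -0.4]
opening: 0.466
```

```bash
python3 - <<'E'
from h import *
go(w(-1,0,55.5),-1.526)
c=eyes.read_camera("wrist"); crop(c,180,380,130,320,4,"w5.png")
E
```

```text
t 10.6 grasp now [541.2  39.3  58.1] yaw y -1.526 F [ 0.3  0.2 -0.4] M [ 0.03  0.03 -0.01] op 0.466 q [-0.05  0.62  1.92 -0.    0.6   1.48]
shift tool [ 2.6 -0.1 -1. ] turn [-0.    -0.003 -0.001]
```

View pics/w5.png

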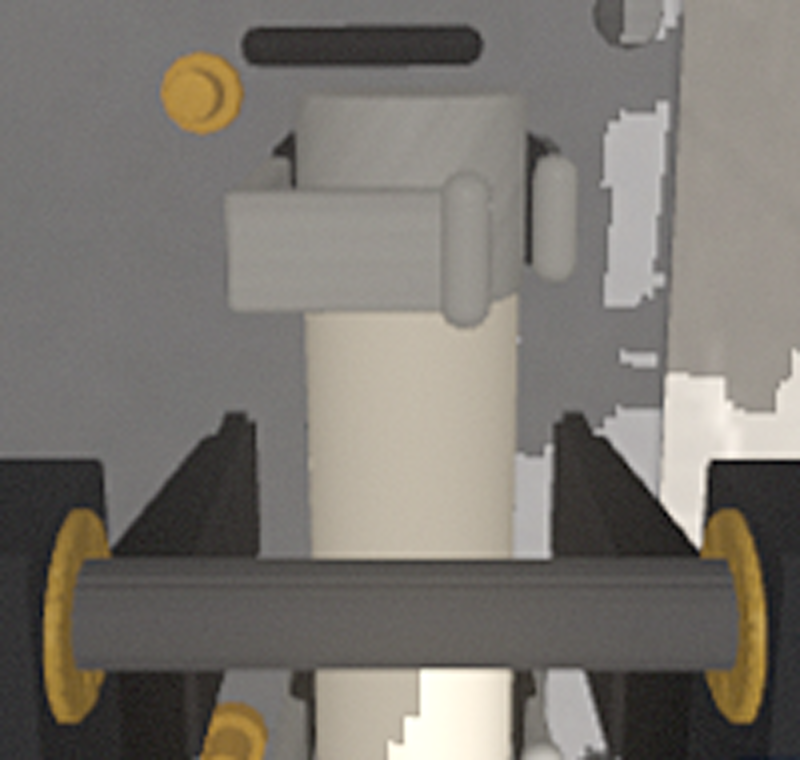

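>>> jog_arm:
  deltas: [2,0,-1,0,0,0,0.35,0,0,0,0,0,0,0.2,0,0,0,0,0,0,0.2,0,0,0,0,0,0,0.2]

```text
t: 11.15
eef_pos: [541.9, 39.5, 226.9]
tcp_rot: [2.864, 1.568, -0.233]
ft_force: [-0.7, -0.4, 1.3]
opening: 0.311
```

```bash
python3 - <<'E'
from h import *
go(w(-1,0,55.5),-1.526)
E
```

```text
t 11.15 grasp now [542.4  39.4  55.9] yaw y -1.526 F [-0.7 -0.4  1.3] M [ 0.04  0.06 -0.  ] op 0.311 q [-0.05  0.62  1.92 -0.    0.6   1.48]
shift tool [ 0.4 -0.   0.1] turn [-0.    -0.003 -0.001]
```

>>> jog_arm:
  deltas: [0,0,0,0,0,0,0.2,0,5,0,0,0,0,0.2,0,8,0,0,0,0,0.2]

```text
t: 11.52
eef_pos: [542.4, 27.3, 226.9]
tcp_rot: [-2.757, 1.568, 0.43]
ft_force: [0.3, 14.3, -0.3]
opening: 0.31
```

```bash
python3 - <<'E'
from h import *
go(w(-1,-70,55.5),-1.526)
E
```

```text
t 11.53 grasp now [542.8  27.5  55.9] yaw y -1.526 F [ 0.3 14.3 -0.3] M [ 2.56 -0.05  0.  ] op 0.31 q [-0.07  0.62  1.92  0.    0.6   1.45]
shift tool [ 0.4 57.8  0. ] turn [-0.    -0.002  0.001]
```

Folding the jaws takes 14 N sideways and no vertical force. Continuing level.

>>> jog_arm:
  deltas: [0,10,0,0,0,0,0.2,0,10,0,0,0,0,0.2,0,10,0,0,0,0,0.2]

```text
t: 11.9
eef_pos: [543.2, -0.1, 227.2]
tcp_rot: [-1.773, 1.564, 1.412]
ft_force: [-0.7, 10.7, 11.0]
opening: 0.312
```

>>> jog_arm:
  deltas: [0,10,0,0,0,0,0.2,0,10,0,0,0,0,0.2,0,10,0,0,0,0,0.2,0,5,0,0,0,0,0.2]

```text
t: 12.4
eef_pos: [544.9, -36.6, 228.0]
tcp_rot: [-2.034, 1.563, 1.151]
ft_force: [0.5, -0.3, -1.2]
opening: 0.308
```

```bash
python3 - <<'E'
from h import *
go(w(-1,-70,55.5),-1.526)
c=eyes.read_camera("scene"); crop(c,200,400,160,300,4,"s6.png")
c=eyes.read_camera("wrist"); cv2.imwrite("pics/w6.png",c["image"][:,:,::-1])
E
```

```text
t 12.4 grasp now [545.5 -35.4  57. ] yaw y -1.527 F [ 0.5 -0.3 -1.2] M [-0.   -0.02 -0.02] op 0.308 q [-0.19  0.63  1.91  0.01  0.6   1.33]
shift tool [ 1.5 -6.2 -0.2] turn [-0.001 -0.003  0.007]
```

View pics/s6.png

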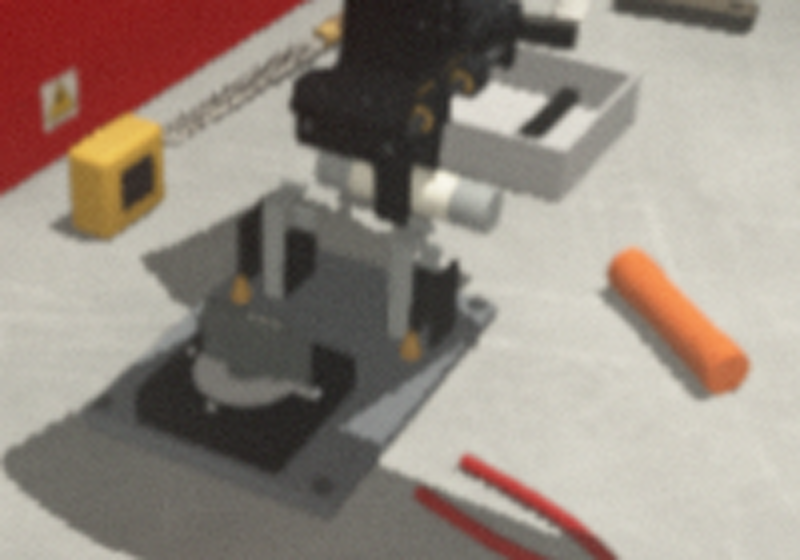

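View pics/w6.png

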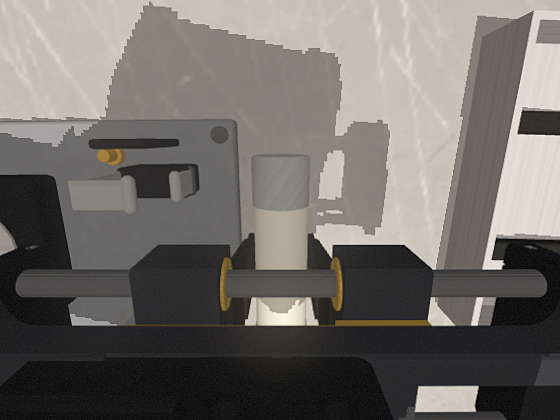

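The fuse is held and clear of the clips, and both jaws have sprung back. Lifting and carrying it to the tray.

>>> jog_arm:
  deltas: [-35,0,0,0,0,0,0.2,-35,0,0,0,0,0,0.2,0,30,-7,0.01,0,0,0.2,0,40,-9,0.01,0,0,0.2,0,40,-10,0,0,0,0.2,0,40,-10,0,0,0,0.2,0,30,-6,0,0,0,0.2,0,0,0,0,0,0,0.2]

```text
t: 13.5
eef_pos: [593.1, -219.0, 297.3]
tcp_rot: [-1.537, 1.563, 1.63]
ft_force: [0.2, 0.3, -1.1]
opening: 0.311
```

```bash
python3 - <<'E'
from h import *
go([588,-225,33],-1.549)
c=eyes.read_camera("wrist"); cv2.imwrite("pics/w7.png",c["image"][:,:,::-1])
c=eyes.read_camera("top"); crop(c,220,430,120,260,3,"t7.png")
E
```

```text
t 13.5 grasp now [ 593.  -217.6  126.3] yaw y -1.545 F [ 0.2  0.3 -1.1] M [ 0.07  0.02 -0.03] op 0.311 q [-0.46  0.62  1.64  0.01  0.88  1.08]
shift tool [93.2  6.7  5.2] turn [0.004 0.    0.008]
```

View pics/w7.png

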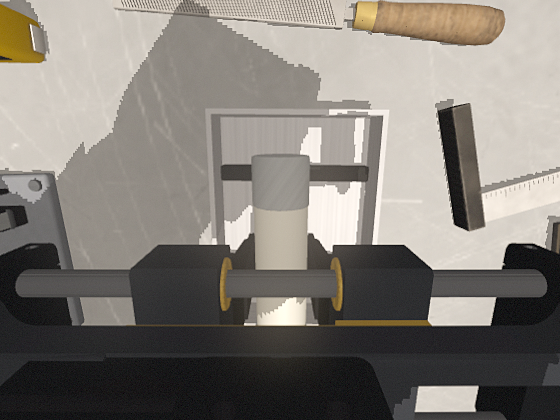

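View pics/t7.png

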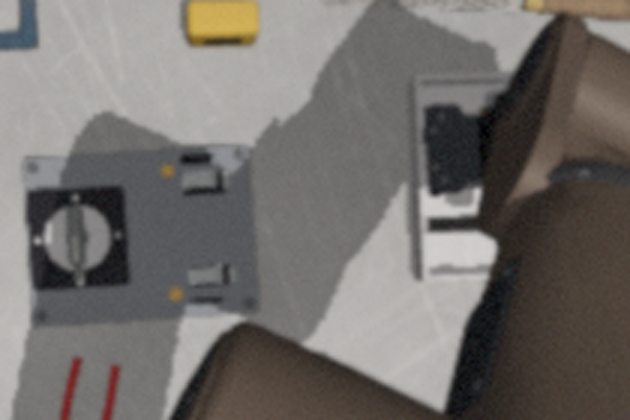

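```bash
python3 - <<'E'
from h import *
c=eyes.read_camera("wrist")
print(onz(c,(208,110),40).round(1),onz(c,(388,110),40).round(1),"batten",onz(c,(222,172),16).round(1),onz(c,(367,174),16).round(1),"fuse far end",onz(c,(280,155),135).round(1))
go([588,-225,38],-1.549)
E
```

```text
[ 678.5 -156.1   40. ] [ 682.1 -293.4   40. ] batten [ 628.5 -160.9   16. ] [ 630.3 -289.    16. ] fuse far end [ 651.5 -213.   135. ]
t 13.65 grasp now [ 592.6 -215.1  126.6] yaw y -1.543 F [-0.2  0.  -1.1] M [0.05 0.01 0.  ] op 0.311 q [-0.46  0.62  1.65  0.01  0.88  1.08]
shift tool [88.5  9.1  5. ] turn [0.006 0.001 0.009]
```

>>> jog_arm:
  deltas: [15,5,3,0.006,0,0.005,0.2,25,4,2,0,0,0.004,0.2,25,0,0,0,0,0,0.2,12,0,0,0,0,0,0.2,6,0,0,0,0,0,0.2,0,0,0,0,0,0,0.2]

```text
t: 14.4
eef_pos: [586.9, -222.2, 210.1]
tcp_rot: [0.394, 1.569, -2.722]
ft_force: [0.6, 0.1, -0.4]
opening: 0.307
```

```bash
python3 - <<'E'
from h import *
go([588,-225,32],-1.549)
E
```

```text
t 14.4 grasp now [ 586.6 -222.3   39.1] yaw y -1.545 F [ 0.6  0.1 -0.4] M [0.04 0.04 0.01] op 0.307 q [-0.47  0.73  1.71 -0.    0.7   1.08]
shift tool [ 7.1  2.8 -1. ] turn [ 0.004  0.002 -0.001]
```

>>> jog_arm:
  deltas: [3,0,0,0,0,0,0.2,2,0,0,0,0,0,0.2,1,0,0,0,0,0,0.2]

```text
t: 14.78
eef_pos: [587.2, -222.2, 205.4]
tcp_rot: [1.712, 1.569, -1.404]
ft_force: [-1.3, 0.1, -0.5]
opening: 0.311
```

>>> jog_arm:
  deltas: [1.5,0,0,0,0,0,0.2,1,0,0,0,0,0,0.2]

```text
t: 15.02
eef_pos: [587.3, -222.3, 203.0]
tcp_rot: [1.868, 1.568, -1.248]
ft_force: [0.3, -0.6, -0.1]
opening: 0.31
```

>>> jog_arm:
  deltas: [1,0,0,0,0,0,0.2,1,0,0,0,0,0,0.2]

```text
t: 15.28
eef_pos: [587.2, -222.3, 202.8]
tcp_rot: [2.034, 1.568, -1.082]
ft_force: [-4.4, 2.0, 11.5]
opening: 0.308
```

Contact shows 11.5 N upward, so the fuse is resting on the battens. Releasing gently.

>>> jog_arm:
  deltas: [-0.3,0,0,0,0,0,0.34,0,0,0,0,0,0,0.38,0,0,0,0,0,0,0.45,0,0,0,0,0,0,0.55,0,0,0,0,0,0,0.55]

```text
t: 15.9
eef_pos: [587.3, -222.4, 203.3]
tcp_rot: [2.143, 1.567, -0.973]
ft_force: [-0.5, -0.7, 0.0]
opening: 0.542
```

```bash
python3 - <<'E'
from h import *
go([588,-225,32],-1.549)
c=eyes.read_camera("wrist"); crop(c,130,430,80,330,2,"w8.png")
E
```

```text
t 15.9 grasp now [ 587.7 -222.9   32.3] yaw y -1.545 F [-0.5 -0.7  0. ] M [ 0.01 -0.02 -0.02] op 0.542 q [-0.47  0.74  1.71 -0.    0.69  1.08]
shift tool [ 0.3  2.6 -0.6] turn [ 0.004 -0.002 -0.003]
```

View pics/w8.png

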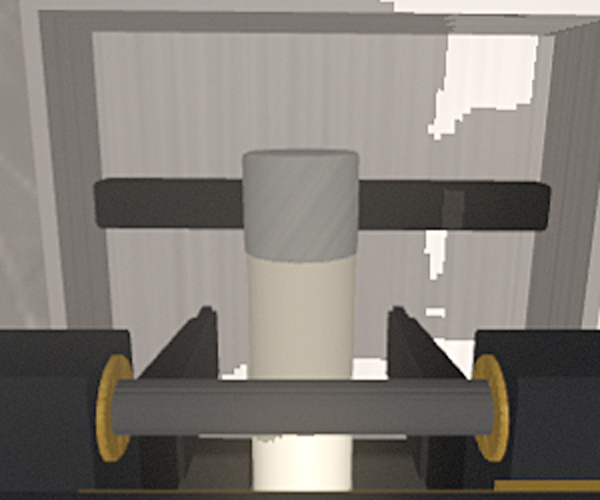

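The fuse lies on the battens and the fingers are clear on both sides. Lifting slowly, then retreating so I can check.

>>> jog_arm:
  deltas: [-8,0,0,0,0,0,0.55,-20,0,0,0,0,0,0.55,-40,0,0,0,0,0,0.6,-50,0,0,0,0,0,0.8,-50,0,0,0,0,0,1,0,30,50,0,0,0,1,0,30,50,0,0,0,1,0,50,30,0,0,0,1,0,50,0,0,0,0,1,0,0,0,0,0,0,1]

```text
t: 17.2
eef_pos: [457.0, -388.4, 383.3]
tcp_rot: [2.256, 1.561, -0.858]
ft_force: [-0.6, 0.7, -1.6]
opening: 1.0
```

```bash
python3 - <<'E'
from h import *
go([588,-225,32],-1.549)
c=eyes.read_camera("top"); crop(c,220,430,120,260,3,"t9.png")
c=eyes.read_camera("scene"); crop(c,120,400,140,340,2,"s9.png")
E
```

```text
t 17.2 grasp now [ 458.1 -389.7  212.3] yaw y -1.543 F [-0.6  0.7 -1.6] M [-0.01  0.03  0.02] op 1.0 q [-0.81  0.48  1.65 -0.    1.01  0.73]
shift tool [ 179.9 -161.2 -134.3] turn [ 0.006 -0.006 -0.008]
```

View pics/t9.png

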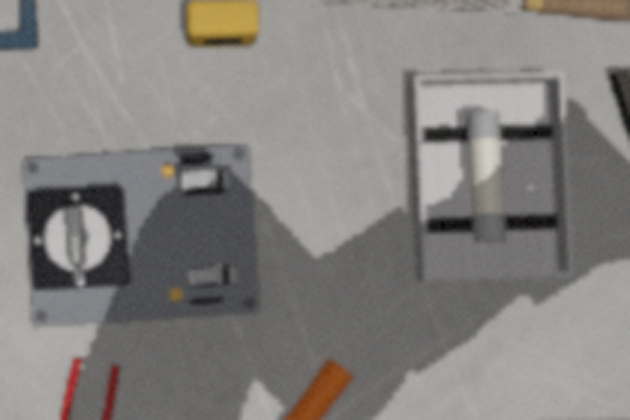

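View pics/s9.png

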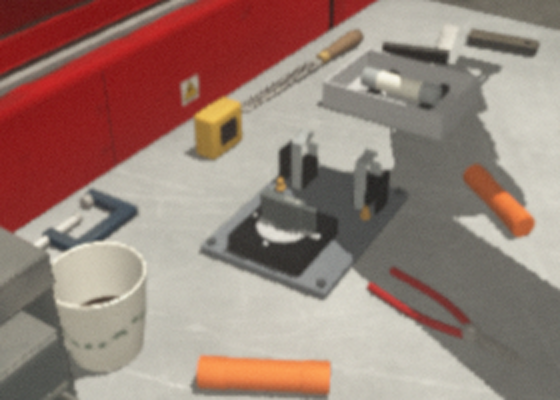

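```bash
python3 - <<'E'
from h import *
c=eyes.read_camera("top")
f=lambda p:((p[0]+.5)/3-.5+220,(p[1]+.5)/3-.5+120)
a,b=onz(c,f((484,108)),31),onz(c,f((490,242)),31); print("fuse",((a+b)/2).round(1),"tray ~588,-225", np.arctan2((a-b)[1],(a-b)[0]).round(3))
iso=RR.T@(onz(c,f((80,284)),62)[:2]-T0); print("tip iso",iso.round(1),"off -40,120")
print(env.job_done())
E
```

```text
fuse [ 589.3 -222.1   31. ] tray ~588,-225 0.015
tip iso [-44.4 118.5] off -40,120
the job is handed in; nothing more can be done
None
```

I turned the knob about 125° clockwise to the off rib and rolled the fuse level out over the spring jaws. I then laid it across both battens in the tray and handed the job in at about 17.5 s. The interface gave no verdict.

- **Forces:** While folding the jaws I read about 14 N sideways early on, and later 11 N sideways with 11 N upward. These are wrist readings between moves. I could not measure the hook contact directly. Setting the fuse down read 11.5 N before I released it.
- **Fuse:** In the last top view it lies about 1 mm along and 3 mm across from the tray's middle. It is within about 0.01 rad of the tray's length and sits on both battens. I did not measure its height separately.
- **Knob:** The last top view put the pointer tip at isolator (-44, 118.5), against the off mark at (-40, 120). That is about 4.6 mm apart, mostly along the pointer. I put the lengthwise part down to blur and the roughly 2 mm calibration. The closer wrist view taken after turning also showed the bar aligned with the rib.
- **Other objects:** By eye, the mug, the tape measure and the orange look-alikes had not moved. The gripper was open and clear of everything.
- **Disagreement:** The top, scene and wrist views differed on the power unit's position. The wrist view was out by 2–5 mm, and one corner in the scene view was out by about 10 mm. I averaged the top and wrist views for the knob, and both grasps came out centred.

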